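# Sort loose suspension hardware back into its sample trays

## Task

Sort the loose hardware left on the bench after the truck's spring job: put both hexagon nuts, both bushes and the shackle link each into the tray that has the same kind of part fixed as a sample on the ledge behind it. Every part is to lie flat on its tray's floor (the bushes standing on end, as they do now), none on top of another or propped on a wall, and the grease tin must stay standing where it is.

Things in the scene. Friction and masses are not known exactly. Their poses are not given: they have to be found in the camera images.
- nut_a_center (a point): A loose bare steel hexagon nut, 36 across flats, 42 across corners, 20 high (mm), about 0.12 kg, lying flat on the bench, its bore showing as a dark disc. The point is its centre, 10 above its underside. z is its bore axis (up); its y axis is square to a pair of flats (so are the directions 60 degrees either side). One of two alike.
- nut_b_center (a point): A loose bare steel hexagon nut, 36 across flats, 42 across corners, 20 high (mm), about 0.12 kg, lying flat on the bench, its bore showing as a dark disc. The point is its centre, 10 above its underside. z is its bore axis (up); its y axis is square to a pair of flats (so are the directions 60 degrees either side). One of two alike.
- bush_a_center (a point): A loose bare steel spring bush: a plain thick-walled round sleeve standing on end, 50 outside diameter, 32 through bore, 32 high (mm), about 0.29 kg. The point is its centre (on the bore axis), 16 above its underside; z is the bore axis (up). One of two alike.
- bush_b_center (a point): A loose bare steel spring bush: a plain thick-walled round sleeve standing on end, 50 outside diameter, 32 through bore, 32 high (mm), about 0.29 kg. The point is its centre (on the bore axis), 16 above its underside; z is the bore axis (up). One of two alike.
- link_center (a point): The loose bare steel shackle link: a flat oblong plate 72 long (its x) by 30 wide (its y) by 14 thick (mm), with two 14 mm holes at 21 either side of the middle, about 0.19 kg, lying flat. The point is its centre, 7 above its underside; z up.
- tray_nut: Tray for hexagon nuts, one of three alike, fixed, grey sheet metal. Outside 118 (x) by 158 (y), 28 high; walls and floor 4 thick (inside 110 by 150, 24 deep). Origin: centre of underside; z up, x towards a ledge behind its far wall (x 59 to 109, 12 high) with a hexagon nut fixed on it at x = 84 as sample, top 32 above the bench. Sizes in mm.
- tray_bush: Tray for bushes, one of three alike, fixed, grey sheet metal. Outside 118 (x) by 158 (y), 28 high; walls and floor 4 thick (inside 110 by 150, 24 deep). Origin: centre of underside; z up, x towards a ledge behind its far wall (x 59 to 109, 12 high) with a bush standing on end fixed on it at x = 84 as sample, top 44 above the bench. Sizes in mm.
- tray_link: Tray for the link, one of three alike, fixed, grey sheet metal. Outside 118 (x) by 158 (y), 28 high; walls and floor 4 thick (inside 110 by 150, 24 deep). Origin: centre of underside; z up, x towards a ledge behind its far wall (x 59 to 109, 12 high) with a link, lying with its length across (along y) fixed on it at x = 84 as sample, top 26 above the bench. Sizes in mm.
- tin_center (a point): A closed grease tin, aluminium with a black lid, 60 diameter, 52 high (mm), 0.22 kg, standing among the loose parts; not to be moved. The point is its centre, 26 above the bench; z up.
There are look-alikes about, which are no part of the job. Leave any blue or yellow look-alike of the part that bears link_center alone.

How it is judged:
By the outcome, as a careful person would: the job done as asked, in the order asked, and still so for the second after the job is handed in, with the robot touching nothing.
It also fails if it takes over 122 s, if anything falls off the work surface, if the arm or the gripper's body presses on something with over 40 N, if the wrist force passes 120 N, or if a joint passes its speed limit or range.

## Robot

A 6-joint arm with a two-finger parallel gripper is mounted at the origin on the work surface. World frame = base frame: x ahead of the robot, y to its left, z up, the work surface at z = 0. Lengths are in m, angles in rad, forces in N, time in s.
With the tool pointing down it reaches from about 0.375 to 0.9 m from the base axis. Payload 3.1 kg.
Tool frame: the origin (TCP) lies between the finger pads; the fingertips stand 22 mm ahead of it and the grasp point (between the pads) lies 3 mm ahead of it; z points along the fingers, y is the line along which they close (so a half turn about z gives the same grasp; the last joint's range is limited). The gripper opens to 87 mm and grips with 3 to 60 N. Pads are 19 mm wide; open, the fingers measure 117 mm over their backs; the gripper's body (75 mm by 190 mm) begins 51 mm behind the grasp point.
Start: joints at [-1.528, 0.527, 1.433, -0, 1.181, -0.178], TCP at [0.138, -0.61, 0.245] pointing down, gripper open.
Joint ranges: [-3.08, 3.08], [-0.75, 2.2], [0.22, 2.44], [-1.43, 4.57], [0, 2.65], [-2.85, 2.85]. Speed limits (rad/s): [2.79, 2.79, 3.14, 3.14, 3.14, 3.14].

## Interface

Orientations are given as a unit quaternion [x, y, z, w].
In Python, from rig import robot gives the robot as it stands.
- The arm moves only by the tool move_arm, never from a script. Its argument "series" is text: rows parted by semicolons, each of 6 numbers parted by spaces: the shift along the tool's x, y, z in mm, then the turn, a rotation vector about the tool's x, y, z in degrees. In form: dx dy dz ax ay az; .... A call has 1 to 8 rows; each row is the pose to reach, as a shift and turn from the pose commanded when the call began, along the tool's axes at that moment; what a row does not reach only later rows make up. A row lasts 1/12 s, in which the tool goes at most 41.7 mm and 7.16 degrees, less where a joint would pass 70% of its speed; a pose out of reach is approached as far as the arm can. A call with a gripper value outside its range is refused whole. "jaw" is the opening, from 0 (shut) to 1 (fully open), set as the call begins (left out, the last holds). The fingers move at their own pace and stop on an object; "newtons" is the grip in N (left out, the last holds). Time passes only in rows, so rows that repeat a pose let the fingers close. It gives the time, the measured TCP pose, the force, the opening and the grip force at its end, in the units of the state.
- robot.get_obs(): the state, without advancing time (a new reading comes with each control period).
- robot.camera(name): name is "scene" or "side" or "wrist"; returns a dict with "img" (480x640x3 uint8, red, green, blue), "mtx" (3x3 intrinsics, pixels), "world_to_cam" (4x4, takes a point from world to camera coordinates). Camera axes: x right, y down, z forward; pixel columns grow to the right and rows downward; lengths in m; the calibration is good to about 2 mm. A picture is of the moment at which its call begins. There is no depth.
- robot.hand_in(): hands the job in; it is judged then, once.
Trained networks look in a picture, given as the dict that the camera call returned (one of the last four; its "shot" number tells which), for a name from the list of things; names that differ only in an ending like _2 or _b are one class to them, and where a whole thing is asked for, a point or a joint stands for the part that bears it (a point fixed in the world has none). Each returns a list of dicts, best first, with "p" (0 to 1); they miss things now and then, are a little off and sometimes report something else, mostly with a low value. They report only what shows in the picture. A call takes as long as a camera call. They do not tell look-alikes from the thing itself.
- robot.search_frame(picture, thing): "xyz" ([x, y, z] in m, in world coordinates, good to about 4 mm: the middle of the surface that is visible of it).
- robot.tip_of(picture, thing): "xyz" ([x, y, z] in m, in world coordinates, good to about 4 mm: a listed point, or the origin of a listed thing).
The state is a dict: "time": time; "q": joint angles; "joint_velocities": joint speeds; "joint_torque": joint torques, N m; "position": TCP position; "tool_rot": TCP orientation; "ft_force": force on the tool from outside, world axes, zero at the start; "moment": the same for the moment, N m; "grip_width": finger opening in m; "grip_force": force on a finger pad.
Only numpy, scipy, OpenCV 4.12 (cv2) and the standard library are available. Lean on these libraries where they do the work, as an engineer would, in place of code of your own. Each camera call takes 0.05 s, during which the arm holds its last target. There are 200 camera calls.

## Working session

There is one attempt and no reset: what is moved stays moved. The work goes in short steps, Python scripts to look and compute and a tool call to move; the robot and the scene stay as the last step left them, time stands still between calls to the robot, and variables do not carry over. Pictures are saved under pics/ and viewed, at most 14 in all, crops included, and the job is handed in when it is done.

Besides the shell and the picture viewer there is one more tool, called after "Request:" by a JSON object that holds its "name" and its "arguments", one argument or row to a line. move_arm: Moves the arm, as the interface text tells. Its arguments: {"type":"object","properties":{"series":{"type":"string"},"jaw":{"type":"number"},"newtons":{"type":"number"}},"required":["series"]}

```bash
mkdir -p pics; cat > h.py <<'E'
import numpy as np, cv2
from rig import robot
def shot(n,f=None):
    c=robot.camera(n)
    if f: cv2.imwrite('pics/'+f,c['img'][:,:,::-1])
    return c
def proj(c,p):
    p=np.append(p,1.); q=c['world_to_cam']@p; u=c['mtx']@q[:3]; return u[:2]/u[2]
def ray(c,uv,z):
    "world point at height z on pixel ray"
    T=np.linalg.inv(c['world_to_cam']); d=T[:3,:3]@np.linalg.solve(c['mtx'],[uv[0],uv[1],1.]); o=T[:3,3]
    return o+d*(z-o[2])/d[2]
E
python3 - <<'E'
from h import *
for n in ['scene','side']:
    c=shot(n,n+'0.png')
    for t in ['nut_a_center','bush_a_center','link_center','tray_nut','tray_bush','tray_link','tin_center']:
        for r in robot.tip_of(c,t): print(n,t,round(r['p'],2),np.round(r['xyz'],3),np.round(proj(c,r['xyz'])))
o=robot.get_obs();print(o['time'],o['position'],o['tool_rot'])
E
```

```text
scene nut_a_center 0.86 [ 0.469 -0.222  0.01 ] [273. 175.]
scene bush_a_center 0.67 [ 0.481 -0.39   0.016] [236. 129.]
scene link_center 0.84 [0.304 0.17  0.003] [445. 278.]
scene link_center 0.81 [ 0.453 -0.104  0.01 ] [307. 209.]
scene link_center 0.74 [0.369 0.075 0.008] [389. 255.]
scene link_center 0.68 [0.324 0.278 0.007] [474. 326.]
scene link_center 0.59 [ 0.463 -0.007  0.002] [326. 247.]
scene tray_nut 0.83 [ 0.642 -0.211 -0.   ] [204. 213.]
scene tray_bush 0.92 [0.655 0.198 0.002] [292. 381.]
scene tray_link 0.71 [ 0.64   0.007 -0.001] [251. 292.]
scene tin_center 0.78 [0.484 0.158 0.026] [364. 310.]
side nut_a_center 0.47 [ 0.469 -0.225  0.005] [372. 209.]
side bush_a_center 0.69 [ 0.485 -0.388  0.016] [393. 176.]
side link_center 0.9 [0.324 0.28  0.006] [315. 366.]
side link_center 0.89 [0.366 0.075 0.002] [349. 293.]
side link_center 0.8 [0.3   0.173 0.007] [354. 333.]
side link_center 0.76 [ 0.461 -0.107  0.008] [352. 233.]
side link_center 0.63 [ 0.461 -0.005  0.004] [331. 257.]
side link_center 0.42 [ 0.651  0.198 -0.006] [211. 281.]
side tray_nut 0.8 [ 0.639 -0.211  0.003] [314. 193.]
side tray_nut 0.7 [ 0.646  0.008 -0.   ] [264. 235.]
side tray_bush 0.98 [ 0.652  0.202 -0.004] [210. 281.]
side tray_bush 0.54 [0.645 0.011 0.001] [264. 235.]
side tray_link 0.55 [0.645 0.012 0.   ] [263. 236.]
side tin_center 0.73 [0.486 0.161 0.026] [281. 288.]
0.8 [ 0.1374953  -0.60966294  0.24457435] [9.93859004e-01 1.10653874e-01 3.07470487e-07 1.79230000e-05]
```

View pics/scene0.png

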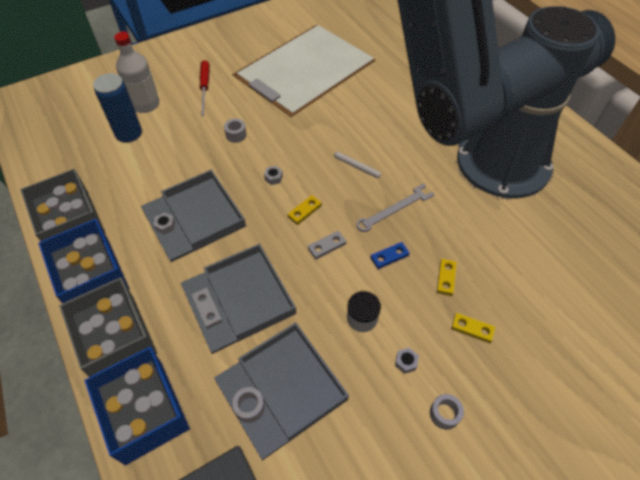

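View pics/side0.png

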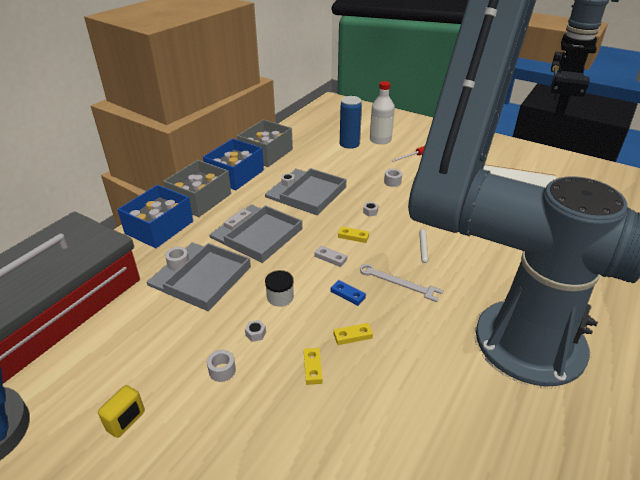

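```bash
python3 - <<'E'
from h import *
S=shot('scene');D=shot('side')
def tri(a,b):
    P=[c['mtx']@c['world_to_cam'][:3] for c in (S,D)]
    X=cv2.triangulatePoints(P[0],P[1],np.array(a,float),np.array(b,float));return (X[:3]/X[3]).ravel()
for n,a,b,z in [('nut_a',(273,174),(371,208),.02),('nut_b',(407,359),(256,328),.02),('bush_a',(235,127),(393,174),.032),('bush_b',(447,409),(222,361),.032),('link',(327,244),(331,255),.014),('s_nut',(163,221),(288,178),.032),('s_link',(206,307),(236,218),.026),('s_bush',(247,402),(177,254),.044)]:
    print(n,'tri',np.round(tri(a,b),3),'rays',np.round(ray(S,a,z)[:2],3),np.round(ray(D,b,z)[:2],3))
for n,c,uv in [('S',S,[(317,249),(338,239)]),('D',D,[(321,250),(341,259)])]:
    p,q=[ray(c,u,.014) for u in uv];print(n,'link ang',np.degrees(np.arctan2(*(q-p)[1::-1])), np.linalg.norm(q-p))
# tray corners from grey-ish images: near-wall and side top edges
for n,uv in [('nut near',[(243,221),(210,172)]),('link near',[(295,300),(262,246)]),('bush near',[(347,393),(297,327)])]:
    p=[ray(S,u,.028) for u in uv];print(n,np.round(p,3)[:,:2].tolist())
E
```

```text
nut_a tri [ 0.469 -0.223  0.011] rays [ 0.472 -0.217] [ 0.464 -0.209]
nut_b tri [0.468 0.269 0.015] rays [0.469 0.27 ] [0.464 0.273]
bush_a tri [ 0.484 -0.382  0.028] rays [ 0.485 -0.379] [ 0.481 -0.374]
bush_b tri [0.465 0.372 0.024] rays [0.468 0.373] [0.461 0.377]
link tri [ 0.461 -0.007  0.008] rays [ 0.463 -0.005] [0.458 0.   ]
s_nut tri [ 0.725 -0.213  0.025] rays [ 0.725 -0.209] [ 0.718 -0.2  ]
s_link tri [0.728 0.01  0.024] rays [0.727 0.008] [0.726 0.016]
s_bush tri [0.739 0.205 0.038] rays [0.739 0.206] [0.733 0.21 ]
S link ang 179.1510642124982 0.04828642704278026
D link ang 176.92253551573057 0.05605372258522789
nut near [[0.585, -0.13], [0.589, -0.285]]
link near [[0.581, 0.079], [0.58, -0.057]]
bush near [[0.591, 0.27], [0.604, 0.127]]
```

Request:
{"name": "move_arm", "arguments": {
  "series": "387 -143 0 0 0 55; 387 -143 0 0 0 55; 387 -143 0 0 0 55; 387 -143 0 0 0 55; 387 -143 0 0 0 55; 387 -143 0 0 0 55; 387 -143 0 0 0 55; 387 -143 0 0 0 55",
  "jaw": 0.8,
  "newtons": 25
}}

```text
time: 1.57
position: [0.4052, -0.4361, 0.2447]
tool_rot: [0.933, -0.36, 0.0, 0.0]
ft_force: [-0.0, -0.6, 0.1]
grip_width: 0.0698
grip_force: 0.0
```

```bash
cat >> h.py <<'E'
from scipy.spatial.transform import Rotation as R
def go(x,y,z,yaw):
    "row (mm, deg) from the present pose to TCP x,y,z pointing down, tool x at yaw deg"
    o=robot.get_obs(); r=R.from_quat(o['tool_rot'])
    t=R.from_euler('z',yaw,degrees=True)*R.from_euler('x',180,degrees=True)
    s=r.inv().apply(np.array([x,y,z])-o['position'])*1000; a=np.degrees((r.inv()*t).as_rotvec())
    return np.round(np.r_[s,a],1).tolist()
def state():
    o=robot.get_obs(); print('t',round(o['time'],2),'pos',np.round(o['position'],4),'yaw',round(float(np.degrees(np.arctan2(*R.from_quat(o['tool_rot']).as_matrix()[1::-1,0]))),1),'w',round(o['grip_width'],4),'F',np.round(o['ft_force'],1))
E
python3 - <<'E'
from h import *
state()
print(go(.484,-.385,.245,90), go(.484,-.385,.19,90))
E
```

```text
t 1.57 pos [ 0.4052 -0.4361  0.2447] yaw -42.1 w 0.0698 F [-0.  -0.6  0.1]
[24.2, -90.8, -0.3, 0.0, -0.0, -132.1] [24.2, -90.8, 54.7, 0.0, -0.0, -132.1]
```

Request:
{"name": "move_arm", "arguments": {
  "series": "24 -91 30 0 0 -57; 24 -91 30 0 0 -57; 24 -91 30 0 0 -57; 24 -91 30 0 0 -57; 24 -91 30 0 0 -57; 24 -91 30 0 0 -57; 24 -91 30 0 0 -57; 24 -91 30 0 0 -57"
}}

```text
time: 2.23
position: [0.4824, -0.3853, 0.2145]
tool_rot: [0.991, 0.135, -0.0, -0.0]
ft_force: [0.3, -0.1, 0.1]
grip_width: 0.0696
grip_force: 0.0
```

Request:
{"name": "move_arm", "arguments": {
  "series": "0 0 0 0 0 -57; 0 0 0 0 0 -57; 0 0 0 0 0 -57; 0 0 0 0 0 -57; 0 0 0 0 0 -57; 0 0 0 0 0 -57; 0 0 0 0 0 -57; 0 0 0 0 0 -57"
}}

```text
time: 2.9
position: [0.4823, -0.3854, 0.2146]
tool_rot: [0.806, 0.592, -0.0, 0.0]
ft_force: [-0.0, -0.9, -0.8]
grip_width: 0.0698
grip_force: 0.0
```

```bash
python3 - <<'E'
from h import *
state()
c=shot('wrist','w1.png')
print(np.linalg.inv(c['world_to_cam'])[:3,3], proj(c,robot.get_obs()['position']))
for r in robot.tip_of(c,'bush_a_center'): print(round(r['p'],2),np.round(r['xyz'],4),proj(c,r['xyz']))
print(go(.484,-.385,.05,90))
E
```

```text
t 2.9 pos [ 0.4823 -0.3854  0.2146] yaw 72.5 w 0.0698 F [-0.  -0.9 -0.8]
[ 0.50507494 -0.31266173  0.35470375] [316.83594776 317.39373899]
[0.9, 1.5, 164.6, 0.0, 0.0, -17.8]
```

View pics/w1.png

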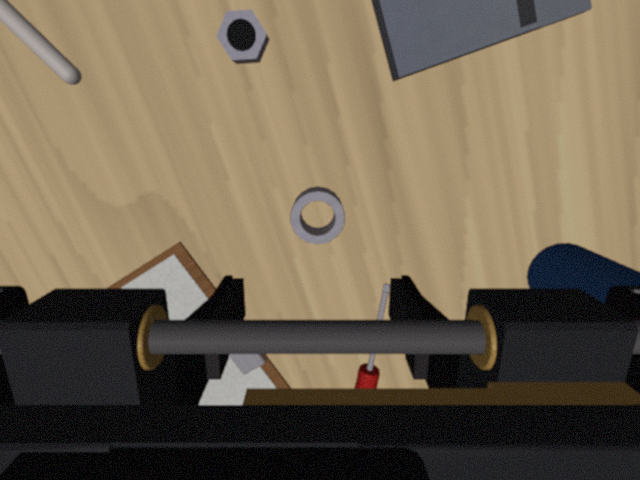

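```bash
python3 - <<'E'
from h import *
c=shot('wrist')
g=cv2.cvtColor(c['img'],cv2.COLOR_RGB2HSV)
m=((g[:,:,1]<50)&(g[:,:,2]>80)).astype(np.uint8)*255
cs,_=cv2.findContours(m[:270],cv2.RETR_EXTERNAL,cv2.CHAIN_APPROX_NONE)
for k in cs:
    if cv2.contourArea(k)>800: print(cv2.contourArea(k),cv2.boundingRect(k),cv2.minAreaRect(k))
print('bush',ray(c,(318,213),.032))
print('nut',ray(c,(241.5,35),.02), 'corner',ray(c,(395,78),.028))
for a,b in [((218,34),(268,38)),((230,12),(254,12)),((254,12),(268,38))]:
    d=ray(c,b,.02)-ray(c,a,.02); print(np.degrees(np.arctan2(d[1],d[0])),np.linalg.norm(d))
for a,b in [((395,78),(373,0)),((395,78),(592,9))]:
    d=ray(c,b,.028)-ray(c,a,.028); print('edge',np.degrees(np.arctan2(d[1],d[0])))
E
```

```text
2228.5 (290, 190, 55, 55) ((317.28997802734375, 217.02999877929688), (53.315853118896484, 54.02295684814453), 81.8698959350586)
1859.5 (215, 10, 51, 52) ((239.84613037109375, 34.76922607421875), (56.024723052978516, 44.93071746826172), 56.3099365234375)
8149.5 (378, 0, 212, 77) ((483.5, 38.0), (76.0, 211.0), 90.0)
1725.5 (0, 0, 78, 86) ((35.10430908203125, 43.94553756713867), (111.55684661865234, 18.630016326904297), 43.99491500854492)
bush [ 0.48483966 -0.38117307  0.032     ]
nut [ 0.46996581 -0.22294714  0.02      ] corner [ 0.57948535 -0.29342015  0.028     ]
-21.975680717591363 0.04084444659676868
-17.849961357766908 0.01931612551985393
-78.52495008803551 0.02158461930134608
edge 92.19462663220568
edge 0.4281324486766441
```

Request:
{"name": "move_arm", "arguments": {
  "series": "4 2 40 0 0 0; 4 2 80 0 0 0; 4 2 120 0 0 0; 4 2 160 0 0 0; 4 2 180 0 0 0; 4 2 188 0 0 0; 4 2 188 0 0 0; 4 2 188 0 0 0"
}}

```text
time: 3.72
position: [0.4859, -0.3828, 0.027]
tool_rot: [0.808, 0.589, 0.0, 0.001]
ft_force: [-0.4, 0.1, 0.1]
grip_width: 0.0694
grip_force: 0.0
```

Request:
{"name": "move_arm", "arguments": {
  "series": "0 0 0 0 0 0; 0 0 0 0 0 0; 0 0 0 0 0 0; 0 0 0 0 0 0; 0 0 0 0 0 0; 0 0 0 0 0 0",
  "jaw": 0.3,
  "newtons": 30
}}

```text
time: 4.22
position: [0.4849, -0.3822, 0.0276]
tool_rot: [0.808, 0.589, -0.0, -0.0]
ft_force: [-2.3, -0.0, 6.9]
grip_width: 0.0486
grip_force: 30.0
```

Request:
{"name": "move_arm", "arguments": {
  "series": "0 0 -40 0 0 0; 0 0 -80 0 0 0; 0 0 -122 0 0 0; 40 0 -122 0 0 -6; 80 0 -122 0 0 -12; 120 0 -122 0 0 -18; 160 0 -122 0 0 -18; 200 0 -122 0 0 -18"
}}

```text
time: 4.88
position: [0.5464, -0.1898, 0.1482]
tool_rot: [0.706, 0.708, 0.0, -0.0]
ft_force: [0.5, -0.0, -4.2]
grip_width: 0.0492
grip_force: 30.0
```

```bash
python3 - <<'E'
from h import *
state();print(go(.652,.165,.15,90))
E
```

```text
t 4.88 pos [ 0.5464 -0.1898  0.1482] yaw 90.1 w 0.0492 F [ 0.5 -0.  -4.2]
[354.5, 106.5, -1.6, -0.0, -0.0, 0.1]
```

Request:
{"name": "move_arm", "arguments": {
  "series": "40 12 0 0 0 0; 80 24 0 0 0 0; 120 36 0 0 0 0; 160 48 0 0 0 0; 200 60 0 0 0 0; 240 72 0 0 0 0; 280 84 0 0 0 0; 320 96 0 0 0 0"
}}

```text
time: 5.55
position: [0.6408, 0.1301, 0.1477]
tool_rot: [0.706, 0.708, -0.0, -0.001]
ft_force: [0.1, -0.1, -3.1]
grip_width: 0.0493
grip_force: 30.0
```

Request:
{"name": "move_arm", "arguments": {
  "series": "18 5 0 0 0 0; 34 10 0 0 0 0; 34 10 0 0 0 0; 34 10 0 0 0 0"
}}

```text
time: 5.88
position: [0.6505, 0.1622, 0.1477]
tool_rot: [0.705, 0.709, -0.001, -0.0]
ft_force: [-0.9, -0.0, -3.1]
grip_width: 0.0494
grip_force: 30.0
```

```bash
python3 - <<'E'
from h import *
state()
c=shot('wrist','w2.png')
for t in ['tray_bush','bush_a_center']:
  for r in robot.tip_of(c,t): print(t,round(r['p'],2),np.round(r['xyz'],4),proj(c,r['xyz']))
E
```

```text
t 5.88 pos [0.6505 0.1622 0.1477] yaw 90.3 w 0.0494 F [-0.9 -0.  -3.1]
tray_bush 0.66 [0.654  0.1988 0.0048] [322.01157191 183.78621551]
```

View pics/w2.png

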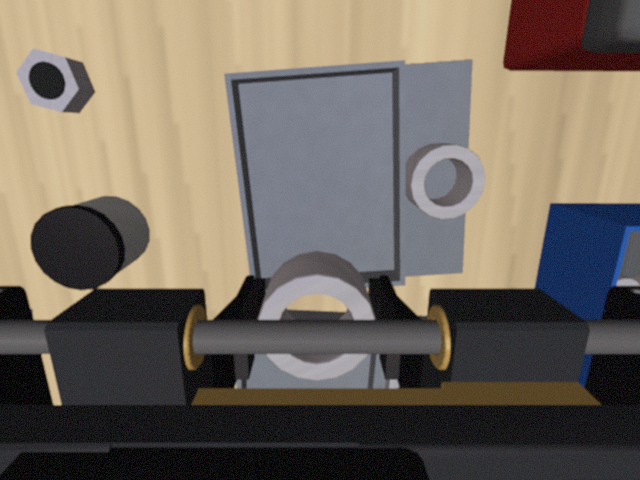

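```bash
python3 - <<'E'
from h import *
c=shot('wrist')
p=[ray(c,u,.028)[:2] for u in [(227,75),(405,62),(404,283),(248,279)]]
print(np.round(p,4))
for i,j in [(0,1),(3,0),(2,1)]:
    d=p[j]-p[i];print(np.degrees(np.arctan2(d[1],d[0])),np.linalg.norm(d))
print('sample',ray(c,(446,180),.044))
print('nut_b',ray(c,(48,80),.02),'tin',ray(c,(80,247),.052))
d=ray(c,(78,80),.02)-ray(c,(18,78),.02)
for a,b in [((33,50),(69,60)),((69,60),(79,88)),((18,77),(33,50)),((29,104),(64,112)),((18,77),(29,104))]:
    d=ray(c,b,.02)-ray(c,a,.02); print('nutb edge',np.degrees(np.arctan2(d[1],d[0])),np.linalg.norm(d))
E
```

```text
[[0.5914 0.271 ]
 [0.7072 0.2789]
 [0.7171 0.1242]
 [0.5978 0.1273]]
3.889751251113619 0.11604480998779486
92.5397657715935 0.14382753193868325
93.64755844491039 0.15494334360743964
sample [0.73576382 0.20489678 0.044     ]
nut_b [0.46824177 0.26882015 0.02      ] tin [0.49029819 0.16048192 0.052     ]
nutb edge -14.849893289765262 0.023529791984458738
nutb edge -78.49648042734648 0.01774925001782606
nutb edge 50.355893944893914 0.02148622311796356
nutb edge -12.656996894239507 0.023698095496381993
nutb edge -77.89911234940841 0.017562008982602934
```

Request:
{"name": "move_arm", "arguments": {
  "series": "-1 5 20 0 0 -3; -1 5 55 0 0 -3; -1 5 85 0 0 -3; -1 5 100 0 0 -3; -1 5 108 0 0 -3; -1 5 112 0 0 -3; -1 5 115 0 0 -3; -1 5 115 0 0 -3"
}}

```text
time: 6.75
position: [0.657, 0.1604, 0.0343]
tool_rot: [0.687, 0.726, 0.001, 0.001]
ft_force: [-0.3, 0.1, -3.9]
grip_width: 0.0492
grip_force: 30.0
```

Request:
{"name": "move_arm", "arguments": {
  "series": "0 0 1 0 0 0; 0 0 2 0 0 0; 0 0 2 0 0 0; 0 0 2 0 0 0"
}}

```text
time: 7.08
position: [0.6565, 0.161, 0.0323]
tool_rot: [0.687, 0.727, 0.0, 0.0]
ft_force: [-0.3, -0.5, -3.5]
grip_width: 0.0491
grip_force: 30.0
```

Request:
{"name": "move_arm", "arguments": {
  "series": "0 0 0 0 0 0; 0 0 0 0 0 0; 0 0 0 0 0 0; 0 0 0 0 0 0",
  "jaw": 0.68
}}

```text
time: 7.42
position: [0.6567, 0.1609, 0.0322]
tool_rot: [0.687, 0.727, 0.001, 0.0]
ft_force: [-0.7, 0.4, 0.1]
grip_width: 0.0586
grip_force: 0.0
```

Request:
{"name": "move_arm", "arguments": {
  "series": "0 0 -10 0 0 0; 0 0 -40 0 0 0; 0 0 -80 0 0 0; 0 0 -120 0 0 0; 0 0 -140 0 0 0; 0 0 -140 0 0 0"
}}

```text
time: 7.92
position: [0.6602, 0.1613, 0.1794]
tool_rot: [0.687, 0.727, 0.005, 0.005]
ft_force: [-0.0, -0.6, 0.0]
grip_width: 0.0592
grip_force: 0.0
```

```bash
python3 - <<'E'
from h import *
state();print(go(.466,.373,.17,90), go(.466,.373,.17,120))
E
```

```text
t 7.92 pos [0.6602 0.1613 0.1794] yaw 93.2 w 0.0592 F [-0.  -0.6  0. ]
[222.2, -182.2, 7.0, 0.8, -0.0, 3.2] [222.2, -182.2, 7.0, 0.8, 0.2, -26.8]
```

Request:
{"name": "move_arm", "arguments": {
  "series": "31 -26 -10 0 0 0; 62 -52 -20 0 0 0; 93 -77 -33 0 0 0; 124 -102 -33 0 0 0; 155 -127 -33 0 0 0; 186 -153 -33 0 0 0; 222 -182 -33 0 0 0; 222 -182 -33 0 0 0",
  "jaw": 0.8
}}

```text
time: 8.58
position: [0.4559, 0.3762, 0.2044]
tool_rot: [0.685, 0.728, -0.001, -0.002]
ft_force: [0.9, -0.8, 0.7]
grip_width: 0.0695
grip_force: 0.0
```

```bash
cat >> h.py <<'E'
def steel(c,zs,rows=272):
    "grey blobs in the wrist picture: convex outline centre and its ground point at height zs"
    g=cv2.cvtColor(c['img'],cv2.COLOR_RGB2HSV); m=((g[:,:,1]<50)&(g[:,:,2]>80)).astype(np.uint8)*255
    for k in cv2.findContours(m[:rows],cv2.RETR_EXTERNAL,cv2.CHAIN_APPROX_NONE)[0]:
        if cv2.contourArea(k)>800:
            (u,v),s,a=cv2.minAreaRect(k); print('blob',np.round([u,v,*s,a],1),np.round(ray(c,(u,v),zs)[:2],4))
E
python3 - <<'E'
from h import *
state()
c=shot('wrist','w3.png'); steel(c,.016)
for r in robot.tip_of(c,'bush_b_center'): print(round(r['p'],2),np.round(r['xyz'],4),proj(c,r['xyz']))
E
```

```text
t 8.58 pos [0.4559 0.3762 0.2044] yaw 93.5 w 0.0695 F [ 0.9 -0.8  0.7]
blob [327.8 223.4  55.4  54.6   6.3] [0.4654 0.3709]
0.63 [0.4668 0.3754 0.0176] [329.79298024 219.13565041]
0.56 [0.4675 0.2689 0.0123] [322.84933207 320.67922071]
```

View pics/w3.png

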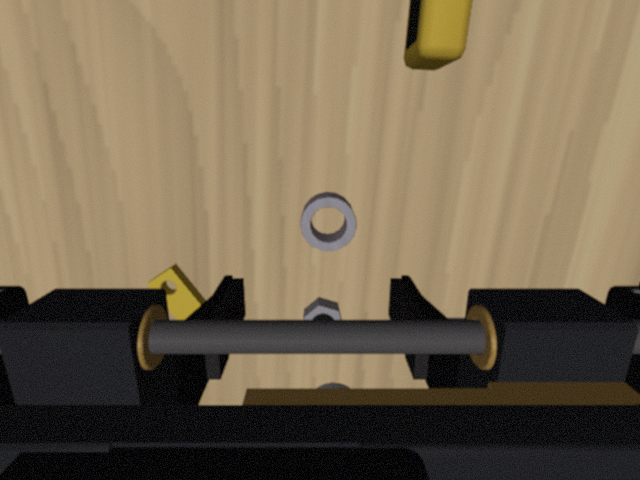

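Request:
{"name": "move_arm", "arguments": {
  "series": "-4 10 40 0 0 0; -4 10 80 0 0 0; -4 10 120 0 0 0; -4 10 155 0 0 0; -4 10 170 0 0 0; -4 10 177 0 0 0; -4 10 177 0 0 0; -4 10 177 0 0 0"
}}

```text
time: 9.35
position: [0.4737, 0.3685, 0.028]
tool_rot: [0.688, 0.726, 0.001, 0.0]
ft_force: [0.1, 0.6, -0.4]
grip_width: 0.0698
grip_force: 0.0
```

Request:
{"name": "move_arm", "arguments": {
  "series": "0 0 0 0 0 0; 0 0 0 0 0 0; 0 0 0 0 0 0; 0 0 0 0 0 0; 0 0 0 0 0 0; 0 0 0 0 0 0",
  "jaw": 0.3
}}

```text
time: 9.85
position: [0.4707, 0.3688, 0.0285]
tool_rot: [0.687, 0.727, -0.001, -0.001]
ft_force: [-5.3, -0.6, 6.2]
grip_width: 0.0489
grip_force: 29.8
```

```bash
python3 - <<'E'
from h import *
state();print(go(.651,.233,.13,93.7))
E
```

```text
t 9.85 pos [0.4707 0.3688 0.0285] yaw 93.2 w 0.0489 F [-5.3 -0.6  6.2]
[-145.8, 172.1, -101.8, -0.1, 0.0, -0.5]
```

Request:
{"name": "move_arm", "arguments": {
  "series": "0 0 -40 0 0 0; 0 0 -80 0 0 0; 0 0 -102 0 0 0; -27 32 -102 0 0 0; -54 64 -102 0 0 0; -81 96 -102 0 0 0; -108 128 -102 0 0 0; -135 159 -102 0 0 0"
}}

```text
time: 10.52
position: [0.6402, 0.2419, 0.1296]
tool_rot: [0.687, 0.727, 0.001, 0.001]
ft_force: [2.0, 0.8, -4.2]
grip_width: 0.0487
grip_force: 29.8
```

Request:
{"name": "move_arm", "arguments": {
  "series": "-10 13 0 0 0 0; -10 13 0 0 0 0; -10 13 0 0 0 0; -10 13 0 0 0 0"
}}

```text
time: 10.85
position: [0.6507, 0.2341, 0.1288]
tool_rot: [0.687, 0.727, -0.001, -0.001]
ft_force: [-0.0, -0.2, -3.3]
grip_width: 0.0488
grip_force: 29.8
```

```bash
python3 - <<'E'
from h import *
state();print(go(.651,.232,.0345,93.7))
c=shot('wrist','w4.png')
p=[np.round(proj(c,x)).tolist() for x in [(.5914,.271,.028),(.7072,.2789,.028)]]; print(p)
E
```

```text
t 10.85 pos [0.6507 0.2341 0.1288] yaw 93.2 w 0.0488 F [-0.  -0.2 -3.3]
[-2.2, 0.3, 94.3, -0.1, 0.0, -0.5]
[[230.0, 188.0], [407.0, 185.0]]
```

View pics/w4.png

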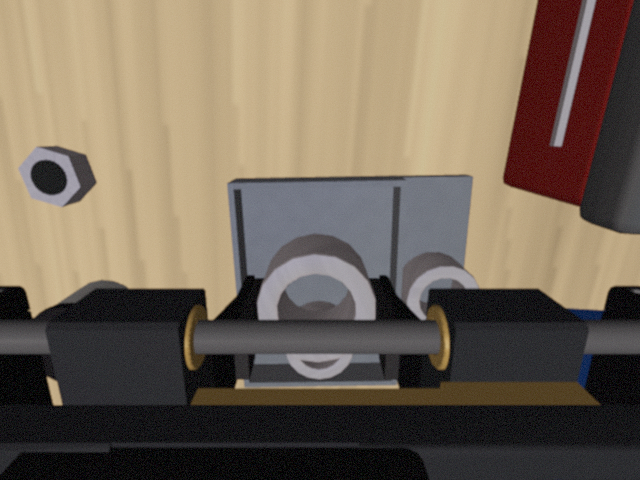

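Request:
{"name": "move_arm", "arguments": {
  "series": "-1 0 30 0 0 0; -1 0 60 0 0 0; -1 0 80 0 0 0; -1 0 88 0 0 0; -1 0 93 0 0 0; -1 0 95 0 0 0; -1 0 96 0 0 0; -1 0 96 0 0 0"
}}

```text
time: 11.57
position: [0.6529, 0.2334, 0.0349]
tool_rot: [0.687, 0.727, 0.001, 0.001]
ft_force: [-0.3, 0.2, -3.4]
grip_width: 0.0487
grip_force: 29.8
```

Request:
{"name": "move_arm", "arguments": {
  "series": "0 0 0 0 0 0; 0 0 0 0 0 0; 0 0 0 0 0 0; 0 0 0 0 0 0",
  "jaw": 0.68
}}

```text
time: 11.9
position: [0.6528, 0.233, 0.0348]
tool_rot: [0.687, 0.726, 0.001, 0.001]
ft_force: [0.7, 0.5, 0.1]
grip_width: 0.0587
grip_force: 0.0
```

Request:
{"name": "move_arm", "arguments": {
  "series": "0 0 -10 0 0 0; 0 0 -40 0 0 0; 0 0 -80 0 0 0; 0 0 -120 0 0 0; 0 0 -150 0 0 0; 0 0 -150 0 0 0; 0 0 -150 0 0 0"
}}

```text
time: 12.48
position: [0.6536, 0.2332, 0.1877]
tool_rot: [0.687, 0.727, 0.003, 0.002]
ft_force: [-0.5, -0.6, -0.1]
grip_width: 0.0594
grip_force: 0.0
```

```bash
python3 - <<'E'
from h import *
state();print(go(.468,.267,.19,104),go(.468,.267,.19,90))
E
```

```text
t 12.48 pos [0.6536 0.2332 0.1877] yaw 93.2 w 0.0594 F [-0.5 -0.6 -0.1]
[44.1, -183.4, -3.6, 0.4, -0.0, -10.8] [44.1, -183.4, -3.6, 0.4, -0.1, 3.2]
```

Request:
{"name": "move_arm", "arguments": {
  "series": "8 -33 -4 0 0 -4; 16 -66 -10 0 0 -8; 24 -100 -15 0 0 -12; 32 -133 -15 0 0 -13; 44 -183 -15 0 0 -13; 44 -183 -15 0 0 -13; 44 -183 -15 0 0 -13; 44 -183 -15 0 0 -13",
  "jaw": 0.7
}}

```text
time: 13.15
position: [0.4668, 0.2667, 0.1981]
tool_rot: [0.6, 0.8, -0.0, 0.0]
ft_force: [0.3, -0.3, -0.1]
grip_width: 0.0606
grip_force: 0.0
```

```bash
python3 - <<'E'
from h import *
state()
c=shot('wrist','w5.png'); steel(c,.01)
cv2.imwrite('pics/w5c.png',cv2.resize(c['img'][100:300,200:440,::-1],None,fx=3,fy=3))
for r in robot.tip_of(c,'nut_b_center'): print(round(r['p'],2),np.round(r['xyz'],4),proj(c,r['xyz']))
E
```

```text
t 13.15 pos [0.4668 0.2667 0.1981] yaw 106.2 w 0.0606 F [ 0.3 -0.3 -0.1]
blob [495.  261.5  19.  102.   90. ] [0.6409 0.2723]
blob [319. 215.  46.  40.  90.] [0.4679 0.269 ]
0.56 [0.4646 0.272  0.0136] [316.45936335 211.77492357]
```

View pics/w5c.png

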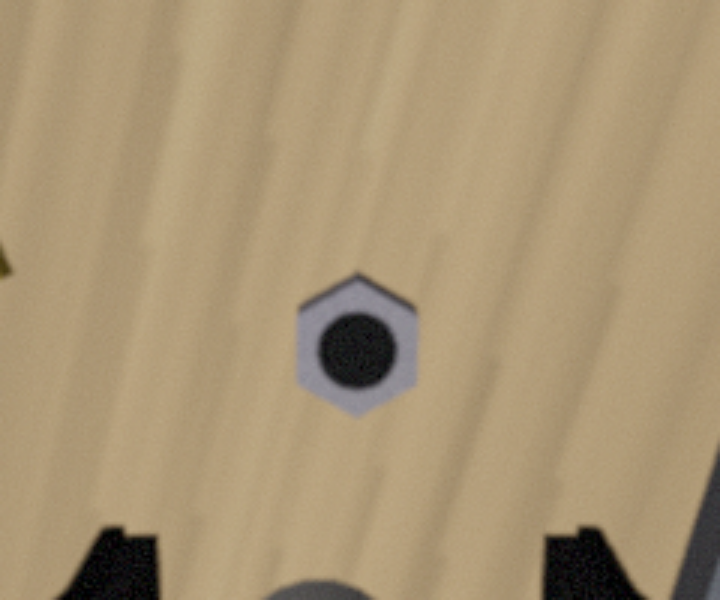

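Request:
{"name": "move_arm", "arguments": {
  "series": "1 1 40 0 0 0; 1 1 80 0 0 0; 1 1 120 0 0 0; 1 1 150 0 0 0; 1 1 165 0 0 0; 1 1 172 0 0 0; 1 1 173 0 0 0; 1 1 173 0 0 0"
}}

```text
time: 13.92
position: [0.4689, 0.2678, 0.0254]
tool_rot: [0.601, 0.799, 0.0, 0.0]
ft_force: [-0.4, -0.6, 0.4]
grip_width: 0.0609
grip_force: 0.0
```

Request:
{"name": "move_arm", "arguments": {
  "series": "0 0 0 0 0 0; 0 0 0 0 0 0; 0 0 0 0 0 0; 0 0 0 0 0 0; 0 0 0 0 0 0; 0 0 0 0 0 0",
  "jaw": 0.2
}}

```text
time: 14.42
position: [0.4679, 0.2681, 0.0263]
tool_rot: [0.6, 0.8, 0.001, 0.0]
ft_force: [-0.2, 0.3, 4.6]
grip_width: 0.0361
grip_force: 30.0
```

Request:
{"name": "move_arm", "arguments": {
  "series": "0 0 -40 0 0 0; 0 0 -80 0 0 0; 0 0 -105 0 0 0; 0 0 -105 0 0 0; 0 0 -105 0 0 0"
}}

```text
time: 14.83
position: [0.4681, 0.2682, 0.1318]
tool_rot: [0.6, 0.8, 0.001, 0.001]
ft_force: [0.3, 0.2, -0.8]
grip_width: 0.036
grip_force: 30.0
```

```bash
python3 - <<'E'
from h import *
state();print(go(.639,-.177,.13,91))
E
```

```text
t 14.83 pos [0.4681 0.2682 0.1318] yaw 106.2 w 0.036 F [ 0.3  0.2 -0.8]
[-475.2, 39.9, 1.9, 0.2, -0.0, 15.2]
```

Request:
{"name": "move_arm", "arguments": {
  "series": "-40 3 0 0 0 2; -80 7 0 0 0 5; -120 10 0 0 0 8; -160 13 0 0 0 11; -200 17 0 0 0 15; -240 20 0 0 0 15; -280 24 0 0 0 15; -320 27 0 0 0 15"
}}

```text
time: 15.5
position: [0.5815, -0.0335, 0.1282]
tool_rot: [0.7, 0.714, -0.001, -0.002]
ft_force: [0.3, -0.4, -0.6]
grip_width: 0.0358
grip_force: 30.0
```

```bash
python3 - <<'E'
from h import *
state();print(go(.639,-.177,.13,91))
E
```

```text
t 15.5 pos [ 0.5815 -0.0335  0.1282] yaw 91.2 w 0.0358 F [ 0.3 -0.4 -0.6]
[-144.6, 54.6, -2.2, -0.3, -0.1, 0.2]
```

Request:
{"name": "move_arm", "arguments": {
  "series": "-38 14 0 0 0 0; -76 28 0 0 0 0; -110 42 0 0 0 0; -140 53 0 0 0 0; -140 53 0 0 0 0; -140 53 0 0 0 0; -140 53 0 0 0 0"
}}

```text
time: 16.08
position: [0.6365, -0.1697, 0.1281]
tool_rot: [0.7, 0.714, -0.001, -0.003]
ft_force: [-0.3, -0.1, -1.0]
grip_width: 0.036
grip_force: 30.0
```

```bash
python3 - <<'E'
from h import *
state();print(go(.639,-.177,.031,91))
c=shot('wrist','w6.png')
for r in robot.tip_of(c,'tray_nut'): print(round(r['p'],2),np.round(r['xyz'],4),proj(c,r['xyz']))
E
```

```text
t 16.08 pos [ 0.6365 -0.1697  0.1281] yaw 91.2 w 0.036 F [-0.3 -0.1 -1. ]
[-7.6, 2.8, 97.1, -0.3, -0.2, 0.2]
```

View pics/w6.png

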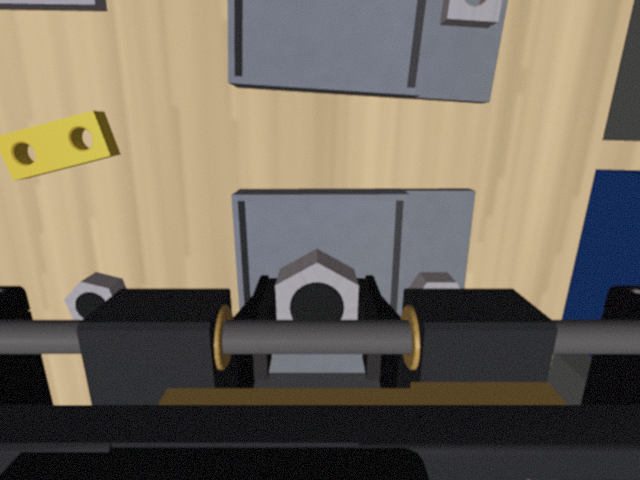

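Request:
{"name": "move_arm", "arguments": {
  "series": "-7 3 30 0 0 0; -7 3 60 0 0 0; -7 3 80 0 0 0; -7 3 89 0 0 0; -7 3 94 0 0 0; -7 3 97 0 0 0; -7 3 97 0 0 0; -7 3 97 0 0 0"
}}

```text
time: 16.85
position: [0.6426, -0.1778, 0.0349]
tool_rot: [0.7, 0.715, 0.0, 0.001]
ft_force: [0.8, -0.8, -1.2]
grip_width: 0.0358
grip_force: 30.0
```

Request:
{"name": "move_arm", "arguments": {
  "series": "0 0 0 0 0 0; 0 0 0 0 0 0; 0 0 0 0 0 0; 0 0 0 0 0 0; 0 0 0 0 0 0",
  "jaw": 0.65
}}

```text
time: 17.27
position: [0.6419, -0.1779, 0.034]
tool_rot: [0.7, 0.714, 0.0, 0.0]
ft_force: [-0.2, -0.8, 0.0]
grip_width: 0.0549
grip_force: 0.0
```

Request:
{"name": "move_arm", "arguments": {
  "series": "0 0 -10 0 0 0; 0 0 -40 0 0 0; 0 0 -80 0 0 0; 0 0 -120 0 0 0; 0 0 -160 0 0 0; 0 0 -160 0 0 0; 0 0 -160 0 0 0"
}}

```text
time: 17.85
position: [0.6436, -0.1785, 0.198]
tool_rot: [0.7, 0.714, 0.001, 0.004]
ft_force: [0.4, -0.7, -1.2]
grip_width: 0.0565
grip_force: 0.0
```

```bash
python3 - <<'E'
from h import *
state();print(go(.470,-.225,.2,99))
c=shot('wrist')
p=[ray(c,u,.028)[:2] for u in [(230,84),(418,95)]];print(p)
E
```

```text
t 17.85 pos [ 0.6436 -0.1785  0.198 ] yaw 91.2 w 0.0565 F [ 0.4 -0.7 -1.2]
[-42.8, -174.5, -3.1, 0.4, 0.2, -7.8]
[array([ 0.574554  , -0.06960387]), array([ 0.72253558, -0.07453926])]
```

Request:
{"name": "move_arm", "arguments": {
  "series": "-9 -37 0 0 0 -3; -18 -74 0 0 0 -6; -27 -111 0 0 0 -8; -36 -148 0 0 0 -8; -43 -175 0 0 0 -8; -43 -175 0 0 0 -8; -43 -175 0 0 0 -8; -43 -175 0 0 0 -8",
  "jaw": 0.7
}}

```text
time: 18.57
position: [0.4679, -0.2243, 0.1928]
tool_rot: [0.648, 0.761, 0.0, -0.0]
ft_force: [1.2, -0.6, 1.1]
grip_width: 0.0608
grip_force: 0.0
```

```bash
python3 - <<'E'
from h import *
state()
c=shot('wrist','w7.png'); steel(c,.01)
E
```

```text
t 18.57 pos [ 0.4679 -0.2243  0.1928] yaw 99.2 w 0.0608 F [ 1.2 -0.6  1.1]
blob [318.  217.5  47.   42.   90. ] [ 0.4685 -0.2233]
blob [540.9 212.4 193.3 134.9   5.1] [ 0.6652 -0.1868]
blob [119.6 103.6 157.9  20.3  67.4] [ 0.2908 -0.1539]
blob [568.5  38.5  77.  141.   90. ] [ 0.6408 -0.0486]
```

View pics/w7.png

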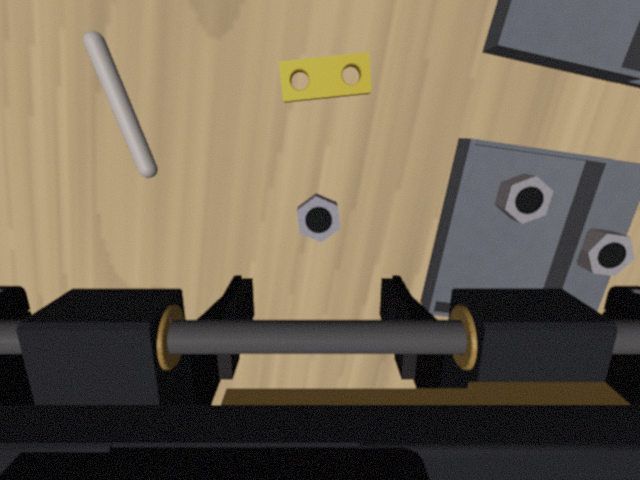

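Request:
{"name": "move_arm", "arguments": {
  "series": "1 1 40 0 0 -3; 1 1 80 0 0 -3; 1 1 120 0 0 -3; 1 1 147 0 0 -3; 1 1 160 0 0 -3; 1 1 166 0 0 -3; 1 1 167 0 0 -3; 1 1 167 0 0 -3"
}}

```text
time: 19.28
position: [0.4694, -0.2231, 0.0264]
tool_rot: [0.628, 0.779, 0.0, 0.0]
ft_force: [-0.2, -0.1, 0.6]
grip_width: 0.0608
grip_force: 0.0
```

Request:
{"name": "move_arm", "arguments": {
  "series": "0 0 0 0 0 0; 0 0 0 0 0 0; 0 0 0 0 0 0; 0 0 0 0 0 0; 0 0 0 0 0 0; 0 0 0 0 0 0",
  "jaw": 0.2
}}

```text
time: 19.78
position: [0.4688, -0.2235, 0.0273]
tool_rot: [0.628, 0.778, 0.0, 0.001]
ft_force: [0.3, -0.5, 5.4]
grip_width: 0.0363
grip_force: 29.8
```

Request:
{"name": "move_arm", "arguments": {
  "series": "0 0 -40 0 0 0; 0 0 -80 0 0 0; 0 0 -105 0 0 0; 0 0 -105 0 0 0; 0 0 -105 0 0 0"
}}

```text
time: 20.2
position: [0.4689, -0.2236, 0.1327]
tool_rot: [0.628, 0.778, 0.0, 0.002]
ft_force: [-0.7, -0.1, -1.8]
grip_width: 0.0362
grip_force: 29.8
```

```bash
python3 - <<'E'
from h import *
state();print(go(.638,-.248,.13,91))
E
```

```text
t 20.2 pos [ 0.4689 -0.2236  0.1327] yaw 102.2 w 0.0362 F [-0.7 -0.1 -1.8]
[-59.6, 160.1, 3.2, 0.1, 0.1, 11.2]
```

Request:
{"name": "move_arm", "arguments": {
  "series": "-14 38 0 0 0 3; -28 76 0 0 0 6; -42 114 0 0 0 9; -60 160 0 0 0 11; -60 160 0 0 0 11; -60 160 0 0 0 11; -60 160 0 0 0 11"
}}

```text
time: 20.78
position: [0.6356, -0.2469, 0.1286]
tool_rot: [0.699, 0.715, -0.001, -0.003]
ft_force: [-1.3, -0.4, -2.4]
grip_width: 0.0358
grip_force: 29.8
```

```bash
python3 - <<'E'
from h import *
state();print(go(.638,-.248,.032,91))
E
```

```text
t 20.78 pos [ 0.6356 -0.2469  0.1286] yaw 91.2 w 0.0358 F [-1.3 -0.4 -2.4]
[-1.4, 2.8, 96.6, -0.3, -0.2, 0.2]
```

Request:
{"name": "move_arm", "arguments": {
  "series": "-1 1 30 0 0 0; -1 1 60 0 0 0; -1 1 80 0 0 0; -1 1 90 0 0 0; -1 1 96 0 0 0; -1 1 99 0 0 0; -1 1 99 0 0 0; -1 1 99 0 0 0"
}}

```text
time: 21.45
position: [0.6391, -0.2495, 0.0338]
tool_rot: [0.7, 0.714, 0.0, 0.001]
ft_force: [-0.2, -0.3, -1.3]
grip_width: 0.036
grip_force: 29.8
```

Request:
{"name": "move_arm", "arguments": {
  "series": "0 0 0 0 0 0; 0 0 0 0 0 0; 0 0 0 0 0 0; 0 0 0 0 0 0; 0 0 0 0 0 0",
  "jaw": 0.65
}}

```text
time: 21.87
position: [0.6388, -0.2491, 0.0331]
tool_rot: [0.7, 0.714, 0.0, 0.0]
ft_force: [-0.2, -0.3, 0.1]
grip_width: 0.0551
grip_force: 0.0
```

Request:
{"name": "move_arm", "arguments": {
  "series": "0 0 -10 0 0 0; 0 0 -40 0 0 0; 0 0 -80 0 0 0; 0 0 -120 0 0 0; 0 0 -160 0 0 0; 0 0 -160 0 0 0; 0 0 -160 0 0 0"
}}

```text
time: 22.45
position: [0.6404, -0.25, 0.1973]
tool_rot: [0.7, 0.714, 0.001, 0.004]
ft_force: [0.2, 0.0, -0.5]
grip_width: 0.0567
grip_force: 0.0
```

```bash
python3 - <<'E'
from h import *
state();print(go(.462,-.03,.2,90),go(.462,-.006,.2,0))
E
```

```text
t 22.45 pos [ 0.6404 -0.25    0.1973] yaw 91.2 w 0.0567 F [ 0.2  0.  -0.5]
[223.7, -173.7, -5.0, 0.4, 0.3, 1.2] [247.7, -173.2, -5.1, 0.5, -0.1, 91.2]
```

Request:
{"name": "move_arm", "arguments": {
  "series": "30 -21 0 0 0 7; 60 -42 -5 0 0 14; 90 -63 -10 0 0 21; 120 -84 -13 0 0 28; 150 -105 -13 0 0 35; 180 -126 -13 0 0 42; 215 -150 -13 0 0 49; 248 -173 -13 0 0 56",
  "jaw": 0.6
}}

```text
time: 23.12
position: [0.4578, -0.0032, 0.2044]
tool_rot: [0.954, 0.299, -0.001, -0.001]
ft_force: [0.0, 1.6, -1.1]
grip_width: 0.0523
grip_force: 0.0
```

Request:
{"name": "move_arm", "arguments": {
  "series": "0 0 0 0 0 7; 0 0 0 0 0 14; 0 0 0 0 0 21; 0 0 0 0 0 28; 0 0 0 0 0 35; 0 0 0 0 0 35; 0 0 0 0 0 35"
}}

```text
time: 23.7
position: [0.4594, -0.0044, 0.2047]
tool_rot: [1.0, 0.003, -0.001, -0.0]
ft_force: [-0.0, 0.7, 0.0]
grip_width: 0.0525
grip_force: 0.0
```

```bash
python3 - <<'E'
from h import *
state()
c=shot('wrist','w8.png'); steel(c,.007)
for r in robot.tip_of(c,'link_center'): print(round(r['p'],2),np.round(r['xyz'],4),proj(c,r['xyz']))
E
```

```text
t 23.7 pos [ 0.4594 -0.0044  0.2047] yaw 0.4 w 0.0525 F [-0.   0.7  0. ]
blob [319.  212.5  77.   34.   90. ] [ 0.4612 -0.0071]
blob [560.5  37.5  75.  157.   90. ] [ 0.6101 -0.2053]
blob [297.5  37.   74.  209.   90. ] [0.6092 0.0118]
blob [ 80.5  27.   54.  161.   90. ] [0.6155 0.1896]
0.97 [0.3684 0.0789 0.0088] [232.69444855 302.73790263]
0.92 [ 0.4595 -0.0047  0.0073] [316.38966136 214.36827235]
0.81 [ 0.4584 -0.1074  0.0067] [425.35088657 216.01362972]
```

View pics/w8.png

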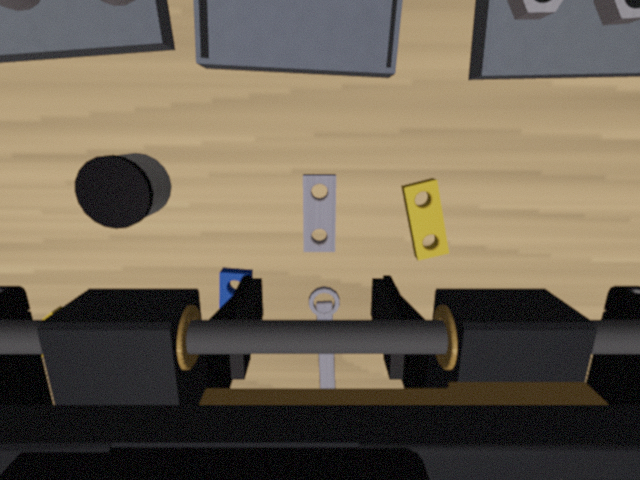

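Request:
{"name": "move_arm", "arguments": {
  "series": "2 2 40 0 0 0; 2 2 80 0 0 0; 2 2 120 0 0 0; 2 2 155 0 0 0; 2 2 172 0 0 0; 2 2 178 0 0 0; 2 2 180 0 0 0; 2 2 180 0 0 0"
}}

```text
time: 24.47
position: [0.4627, -0.0067, 0.0256]
tool_rot: [1.0, 0.002, 0.0, 0.0]
ft_force: [0.6, -0.1, 0.7]
grip_width: 0.0522
grip_force: 0.0
```

Request:
{"name": "move_arm", "arguments": {
  "series": "0 0 0 0 0 0; 0 0 0 0 0 0; 0 0 0 0 0 0; 0 0 0 0 0 0; 0 0 0 0 0 0; 0 0 0 0 0 0",
  "jaw": 0.15
}}

```text
time: 24.97
position: [0.4629, -0.0068, 0.0264]
tool_rot: [1.0, 0.002, 0.001, 0.0]
ft_force: [-0.5, -0.6, 6.5]
grip_width: 0.0297
grip_force: 30.0
```

Request:
{"name": "move_arm", "arguments": {
  "series": "0 0 -40 0 0 0; 0 0 -80 0 0 0; 0 0 -105 0 0 0; 0 0 -105 0 0 0; 0 0 -105 0 0 0"
}}

```text
time: 25.38
position: [0.4631, -0.0068, 0.1317]
tool_rot: [1.0, 0.002, 0.002, 0.0]
ft_force: [-0.5, 0.4, -2.3]
grip_width: 0.0294
grip_force: 30.0
```

```bash
python3 - <<'E'
from h import *
state()
c=shot('wrist','w9.png')
for r in robot.tip_of(c,'tray_link'): print(round(r['p'],2),np.round(r['xyz'],4),proj(c,r['xyz']))
print(go(.643,.008,.13,0))
E
```

```text
t 25.38 pos [ 0.4631 -0.0068  0.1317] yaw 0.2 w 0.0294 F [-0.5  0.4 -2.3]
[181.6, -13.8, -0.5, -0.0, 0.1, 0.2]
```

View pics/w9.png

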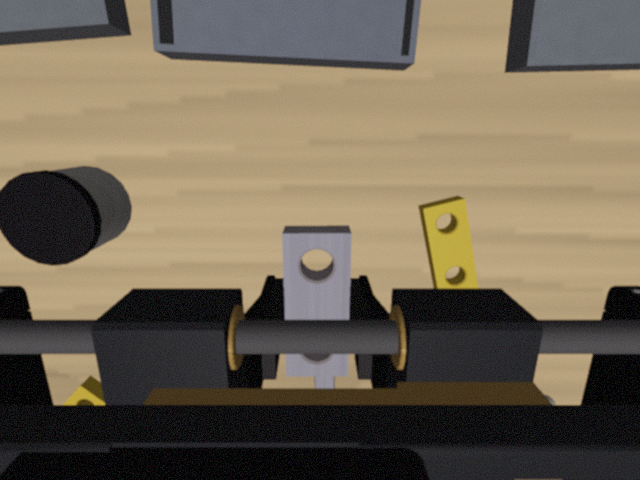

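```bash
python3 - <<'E'
from h import *
c=shot('wrist')
a,b=[ray(c,u,.028)[:2] for u in [(155,51),(416,66)]]
d=(a-b)/np.linalg.norm(a-b); print(a,b,np.linalg.norm(a-b)); n=np.array([d[1],-d[0]])
ctr=(a+b)/2+.059*n; print('centre',ctr,'yaw',np.degrees(np.arctan2(n[1],n[0])),go(*ctr,.13,np.degrees(np.arctan2(n[1],n[0]))))
E
```

```text
[0.58284723 0.08992139] [ 0.57509424 -0.06655897] 0.15667231665210832
centre [0.63789845 0.00876157] yaw -2.836463124565836 [176.8, -14.6, -1.1, -0.0, 0.2, 3.0]
```

Request:
{"name": "move_arm", "arguments": {
  "series": "38 -3 0 0 0 1; 76 -6 0 0 0 2; 114 -9 0 0 0 3; 152 -12 0 0 0 3; 178 -15 0 0 0 3; 178 -15 0 0 0 3; 178 -15 0 0 0 3; 178 -15 0 0 0 3"
}}

```text
time: 26.2
position: [0.6378, 0.0093, 0.1281]
tool_rot: [1.0, -0.024, -0.003, -0.0]
ft_force: [-0.8, -0.7, -2.1]
grip_width: 0.0296
grip_force: 30.0
```

```bash
python3 - <<'E'
from h import *
state();print(go(.640,.009,.032,-3))
E
```

```text
t 26.2 pos [0.6378 0.0093 0.1281] yaw -2.8 w 0.0296 F [-0.8 -0.7 -2.1]
[2.9, 0.2, 96.1, -0.0, 0.4, 0.2]
```

Request:
{"name": "move_arm", "arguments": {
  "series": "1 0 30 0 0 0; 1 0 60 0 0 0; 1 0 80 0 0 0; 1 0 90 0 0 0; 1 0 96 0 0 0; 1 0 99 0 0 0; 1 0 99 0 0 0; 1 0 99 0 0 0"
}}

```text
time: 26.87
position: [0.642, 0.0087, 0.0327]
tool_rot: [1.0, -0.025, 0.001, 0.0]
ft_force: [-0.0, 0.5, -1.4]
grip_width: 0.0298
grip_force: 30.0
```

Request:
{"name": "move_arm", "arguments": {
  "series": "0 0 0 0 0 0; 0 0 0 0 0 0; 0 0 0 0 0 0; 0 0 0 0 0 0; 0 0 0 0 0 0",
  "jaw": 0.6
}}

```text
time: 27.28
position: [0.6417, 0.0089, 0.0321]
tool_rot: [1.0, -0.024, 0.0, 0.0]
ft_force: [0.6, -0.1, -0.0]
grip_width: 0.0502
grip_force: 0.0
```

Request:
{"name": "move_arm", "arguments": {
  "series": "0 0 -10 0 0 0; 0 0 -40 0 0 0; 0 0 -80 0 0 0; 0 0 -120 0 0 0; -40 0 -160 0 0 0; -80 0 -180 0 0 0; -120 0 -180 0 0 0; -160 0 -180 0 0 0"
}}

```text
time: 27.95
position: [0.4938, 0.0159, 0.214]
tool_rot: [1.0, -0.024, 0.003, 0.001]
ft_force: [0.2, 1.7, -1.7]
grip_width: 0.0522
grip_force: 0.0
```

```bash
python3 - <<'E'
from h import *
state()
c=shot('wrist'); s=shot('scene')
cv2.imwrite('pics/fw.png',c['img'][:,:,::-1]); cv2.imwrite('pics/fs.png',s['img'][:,:,::-1])
for r in robot.tip_of(s,'tin_center'): print(round(r['p'],2),np.round(r['xyz'],4))
E
```

```text
t 27.95 pos [0.4938 0.0159 0.214 ] yaw -2.8 w 0.0522 F [ 0.2  1.7 -1.7]
0.79 [0.4848 0.16   0.0266]
```

View pics/fw.png

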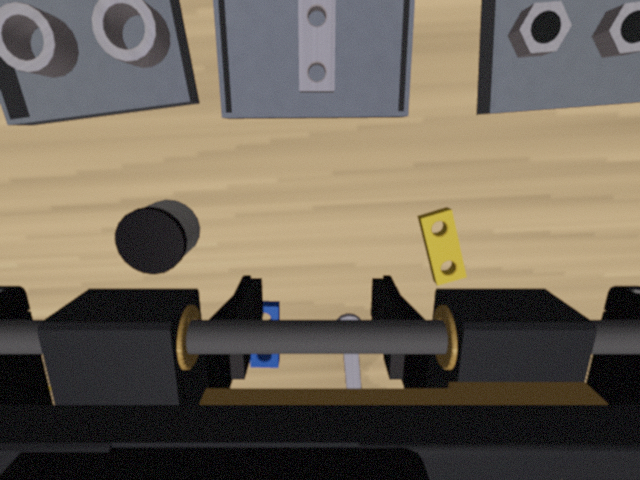

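View pics/fs.png

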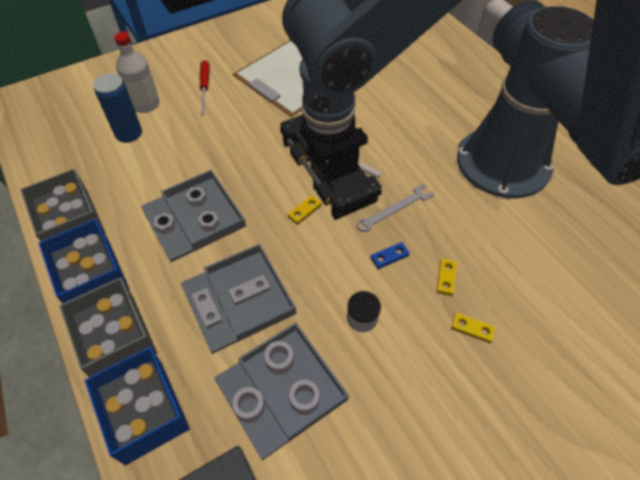

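The scene view shows the nuts at (196,195) and (208,219), the link at (250,289), and the bushes at (279,355) and (304,395). Each lies flat in its own tray, and the tin at (364,310) is where it was. I'll let the arm settle and then hand in.

Request:
{"name": "move_arm", "arguments": {
  "series": "0 0 0 0 0 0; 0 0 0 0 0 0; 0 0 0 0 0 0; 0 0 0 0 0 0"
}}

```text
time: 28.43
position: [0.4952, 0.0158, 0.2111]
tool_rot: [1.0, -0.024, 0.001, 0.0]
ft_force: [0.1, -0.9, -0.0]
grip_width: 0.0519
grip_force: 0.0
```

```bash
python3 -c "
from h import *
print(robot.hand_in())"
```

```text
the job is handed in; nothing more can be done
None
```

Both nuts, both bushes and the link lie flat in their matching trays, the grease tin was not moved, and the job was handed in at about 28 s of the 122 s allowed; the hand-in gave no verdict.

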